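Square the slide tray against the warmer's fence and latch it

TASK

The tray of microscope slides lies askew on the slide warmer. Without lifting it off the plate, push it near its two ends until its long side lies flush against the aluminium fence at the far side along its whole length, staying roughly in the middle of the fence; then swing the red catch fully closed in front of the tray. Leave the culture dish and everything else standing where it is.

Things in the scene. Friction and masses are not known exactly. Their poses are not given: they have to be found in the camera images.
- warmer: Slide warmer, fixed: low white case with a flat dark top plate 40 mm above the table. Origin at table height; x points from the robot's side to the fence, y along the fence (left), z up. The case spans x -180 to +160 mm, y -250 to +250 mm
- fence_face (a point): middle of the near face of the fence, at plate height (warmer x +110, y 0, z 40 mm); axes as the warmer's. The fence is an aluminium bar 14 mm thick, 420 mm long, 20 mm high above the plate; the tray belongs against this near face
- tray: Blue tray of eight glass slides, loose, flat on the plate, 90 mm wide (its x), 280 mm long (y), 16 mm high, 0.25 to 0.6 kg. Origin: centre of its underside; +x looks to the fence. Push its near long edge (x = -45 mm). When flush, its centre is at warmer x +65 mm, its near edge at +20 mm. It starts 1 to 10 cm off the fence, turned up to 20 degrees either way
- tray_left (a point): the tray's far left corner (tray x +45, y +140 mm, 8 mm above its underside)
- tray_right (a point): the tray's far right corner (tray x +45, y -140 mm, 8 mm above its underside)
- catch (a joint): Angle of the red catch, rad: 0 = open, arm pointing from its pivot to the warmer's -x; 1.571 = closed (end stop), arm pointing to -y, along the near edge of a flush tray with 3 mm to spare. Closes anticlockwise seen from above, starts at 0 to 0.35, light friction (0.06 N m), stays where left; a tray that is not home blocks it
- catch_pivot (a point): the catch's pivot, at plate height (warmer x +10 mm, y +185 mm, z 40 mm). The arm is 110 mm long from here, 14 mm wide, its top 16 mm above the plate
- catch_knob (a point): top of the catch's upright round black knob: 16 mm diameter, standing 34 mm above the arm, top 50 mm above the plate, on the arm 80 mm from the pivot; the place to pinch or push
- dish: closed round culture dish, pale with a reddish top, 56 mm across, 16 mm high; stands on the warmer 10 to 15 mm in front of the middle of the tray's near long edge, so there is no room for fingers there. Origin: centre of its underside
- reagent: white bottle with orange cap, 64 mm across, 150 mm high, standing on the table. Origin: centre of its underside
- dropper: small amber bottle with black cap, 36 mm across, 85 mm high, standing on the table. Origin: centre of its underside
- stain_jar: squat glass jar with grey lid, 60 mm across, 70 mm high, standing on the table. Origin: centre of its underside
- marker: white pen with green cap, about 137 x 14 x 14 mm, lying on the table. Origin: underside, near its middle
- beaker: white cup, 64 mm across, 75 mm high, standing on the table. Origin: centre of its underside

How it is judged:
By the outcome, as a careful person would: the job done as asked, in the order asked, and still so for the second after the job is handed in, with the robot touching nothing.
It also fails if it takes over 72 s, if anything falls off the work surface, if the arm or the gripper's body presses on something with over 40 N, if the wrist force passes 120 N, or if a joint passes its speed limit or range.

ROBOT

A 6-joint arm with a two-finger parallel gripper is mounted at the origin on the work surface. World frame = base frame: x ahead of the robot, y to its left, z up, the work surface at z = 0. Lengths are in m, angles in rad, forces in N, time in s.
With the tool pointing down it reaches from about 0.3 to 0.875 m from the base axis. Payload 4.2 kg.
Tool frame: the origin (TCP) lies on the centre line of the jaws, within the pads' length; the fingertips stand 17 mm ahead of it and the grasp point (between the pads) lies 2 mm behind it; z points along the fingers, y is the direction in which the jaws open and shut (so a half turn about z gives the same grasp; the last joint's range is limited). The gripper opens to 85 mm and grips with 20 to 120 N. Pads are 22 mm wide; open, the fingers measure 114 mm over their backs; the gripper's body (76 mm by 85 mm) begins 54 mm behind the grasp point. The pads swing forward as they close: fully open they stand 13 mm farther back than shut.
Start: joints at [1.094, 0.32, 1.565, -0, 1.257, -0.02], TCP at [0.254, 0.516, 0.248] pointing down, gripper open.
Joint ranges: [-3.11, 3.11], [-0.84, 2.01], [0.21, 2.61], [-1.34, 4.49], [0.05, 2.63], [-2.56, 2.56]. Speed limits (rad/s): [2.57, 2.57, 3.14, 3.14, 3.14, 3.14].

INTERFACE

Orientations are given as a unit quaternion [x, y, z, w].
In Python, from cell import arm gives the robot as it stands. The module is installed in compiled form; this text tells all that it offers.
- The arm moves only by the tool move_arm, never from a script. Its argument "plan" is a list of rows, each an object of numbers: "dx", "dy", "dz": the shift along the tool's x, y, z in mm; "wx", "wy", "wz": the turn, a rotation vector about the tool's x, y, z in degrees. In form: [{"dx": .., "dy": .., "dz": .., "wx": .., "wy": .., "wz": ..}, ...]. A call has 1 to 20 rows; each row is the pose to reach, as a shift and turn from the pose commanded when the call began, along the tool's axes at that moment; what a row does not reach only later rows make up. A row lasts 1/12 s, in which the tool goes at most 41.7 mm and 7.16 degrees, less where a joint would pass 70% of its speed; a pose out of reach is approached as far as the arm can. A call with a gripper value outside its range is refused whole. "claw" is the finger opening in mm, from 0 to 85.4, set as the call begins (left out, the last holds). The fingers move at their own pace and stop on an object; "grip_force" is the grip in N (left out, the last holds). Time passes only in rows, so rows that repeat a pose let the fingers close. It gives the time, the measured TCP pose, the force and the opening at its end, in the units of the state.
- arm.get_state(): the state, without advancing time (a new reading comes with each control period).
- arm.camera(name): name is "scene" or "top" or "wrist"; returns the picture (400x640x3 uint8, red, green, blue); there is no depth.
- arm.camera_model(name): a dict with "fx", "fy", "cx", "cy" (pixels), "origin" and "attitude" of the camera in the world. Camera axes: x right, y down, z forward; pixel columns grow to the right and rows downward; lengths in m; the calibration is good to about 2 mm. The wrist camera is an equidistant fisheye: a pixel r from the principal point sees the ray r / f radians off the axis. A picture is of the moment at which its call begins: read the wrist's pose just before it. camera_model takes no time and is no camera call; for the wrist camera it gives the pose at the moment of the call.
- arm.job_done(): hands the job in, once; it reports no verdict.
The state is a dict: "clock": time; "q": joint angles; "joint_velocities": joint speeds; "joint_torque": joint torques, N m; "tcp_pos": TCP position; "ee_rot": TCP orientation; "wrist_force": force on the tool from outside, world axes, zero at the start; "wrist_torque": the same for the moment, N m; "width": finger opening in m.
Only numpy, scipy, OpenCV 4.12 (cv2) and the standard library are available. Lean on these libraries where they do the work, as an engineer would, in place of code of your own. Each camera call takes 0.05 s, during which the arm holds its last target.

## Working session

There is one attempt and no reset: what is moved stays moved. The work goes in short steps, Python scripts to look and compute and a tool call to move; the robot and the scene stay as the last step left them, time stands still between calls to the robot, and variables do not carry over. Pictures are saved under pics/ and viewed, and the job is handed in when it is done.

Besides the shell and the picture viewer there is one more tool, called after ">>>" by a JSON object that holds its "method" and its "body". move_arm: Moves the arm, as the interface text tells. Its arguments: {"type":"object","properties":{"plan":{"type":"array"},"claw":{"type":"number"},"grip_force":{"type":"number"}},"required":["plan"]}

```bash
mkdir -p pics; python3 - <<'E'
from cell import arm
import cv2
s=arm.get_state();print(s)
for n in("scene","top"):
    cv2.imwrite(f"pics/{n}0.png",arm.camera(n)[:,:,::-1]);print(n,arm.camera_model(n))
E
```

```text
{'clock': 0.0, 'q': array([ 1.09399655e+00,  3.20282644e-01,  1.56568465e+00,  1.50898015e-05,
        1.25742391e+00, -1.99969391e-02]), 'joint_velocities': array([ 0.00138804,  0.00144084, -0.00040984, -0.00094388,  0.00268352,
        0.00144028]), 'joint_torque': array([ 1.36025672e-03, -4.15516376e+01, -2.34169936e+01,  1.24112807e-04,
        7.94274209e-03,  1.90466011e-06]), 'tcp_pos': array([0.25340478, 0.51563889, 0.24748538]), 'ee_rot': array([ 2.26422931e-01,  9.74028669e-01, -8.69911946e-04, -2.28044035e-04]), 'wrist_force': array([-0.02547919, -0.90083054,  0.28779867]), 'wrist_torque': array([ 0.00095767,  0.03390547, -0.00866801]), 'width': 0.08550766736162241}
scene {'fx': 509.12088537537676, 'fy': 509.12088537537676, 'cx': 315.7930127053606, 'cy': 197.30525968486555, 'origin': array([ 1.27175209, -0.46687317,  1.30085766]), 'attitude': array([ 0.82543702,  0.47013877, -0.15292193, -0.27246678])}
top {'fx': 430.7846588576974, 'fy': 430.7846588576974, 'cx': 317.3030543654159, 'cy': 197.1624228330695, 'origin': array([ 0.23077935, -0.00470207,  1.25171862]), 'attitude': array([-0.67997492,  0.72580898, -0.07726902,  0.06974906])}
```

View pics/scene0.png

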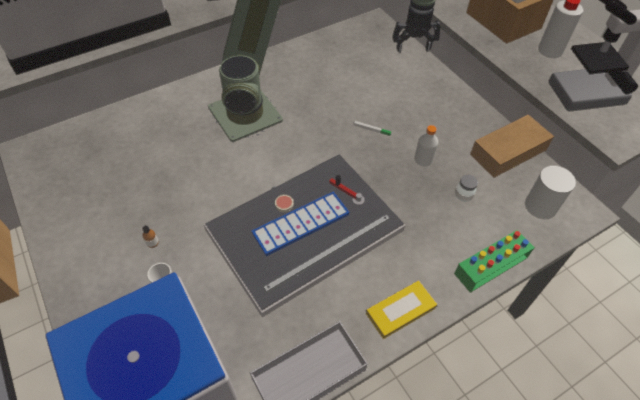

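View pics/top0.png

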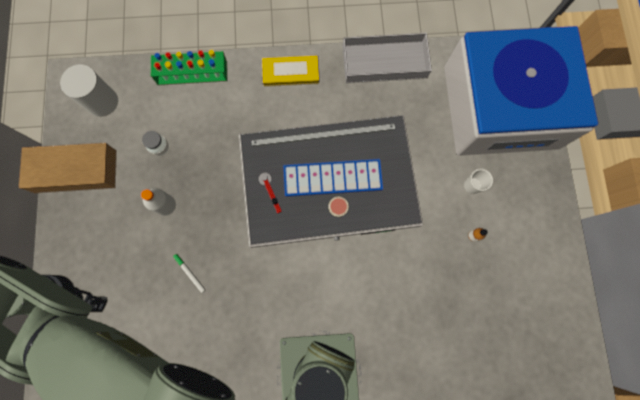

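The top view shows the warmer at about (240–420, 117–245). The tray is centred near (333,178), the dish at (338,207), and the red catch runs from its pivot (265,178) to its tip (279,212). I'll enlarge it.

```bash
python3 - <<'E'
import cv2
a=cv2.imread("pics/top0.png")[110:250,232:428]
cv2.imwrite("pics/topc.png",cv2.resize(a,None,fx=4,fy=4,interpolation=cv2.INTER_CUBIC))
E
```

```text
(no output)
```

View pics/topc.png

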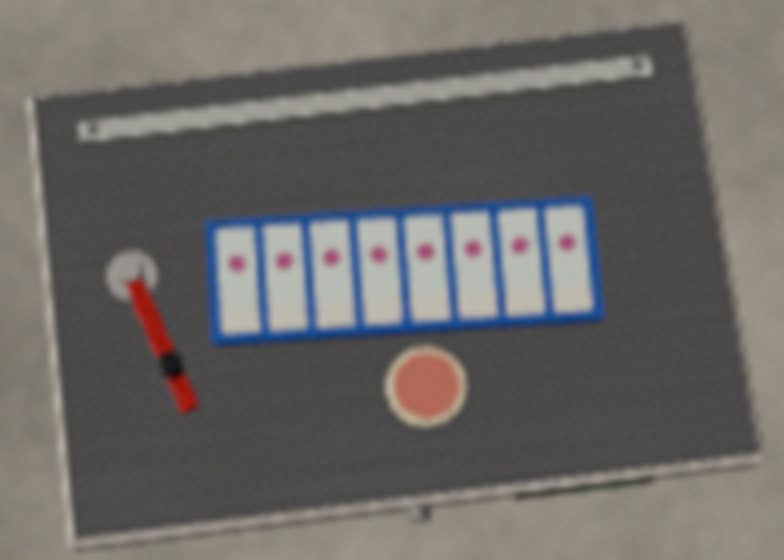

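```bash
cat > h.py <<'E'
import numpy as np
from scipy.spatial.transform import Rotation as R
def ray(m,uv):
    u,v=uv
    d=np.array([(u-m["cx"])/m["fx"],(v-m["cy"])/m["fy"],1.]); return R.from_quat(m["attitude"]).apply(d)
def at(m,uv,z):
    d=ray(m,uv);o=np.array(m["origin"]);return (o+d*(z-o[2])/d[2])[:2]
def rigid(a,b):
    a=np.array(a);b=np.array(b);ca,cb=a.mean(0),b.mean(0);A=a-ca;B=b-cb
    th=np.arctan2((A[:,0]*B[:,1]-A[:,1]*B[:,0]).sum(),(A*B).sum());c,s=np.cos(th),np.sin(th);M=np.array([[c,-s],[s,c]])
    t=cb-M@ca;return th,t,M,(b-(a@M.T+t))
E
cat > top.py <<'E'
from cell import arm
from h import *
m=arm.camera_model("top")
def P(x,y,z): return at(m,((x+.5)/4-.5+232,(y+.5)/4-.5+110),z)
W=[((.11,.21),(81,141),.06),((.124,.21),(78,123),.06),((.11,-.21),(652,76),.06),((.124,-.21),(650,57),.06),
((.16,.25),(33,98),.04),((.16,-.25),(685,24),.04),((-.18,-.25),(760,455),.04),((-.18,.25),(73,540),.04)]
th,t,M,r=rigid([w[0] for w in W],[P(*w[1],w[2]) for w in W])
print("warmer",np.degrees(th),t);print((r*1000).round(1))
T=[((.045,.14),(207,221)),((.045,-.14),(592,198)),((-.045,-.14),(603,318)),((-.045,.14),(215,345))]
th2,t2,M2,r2=rigid([w[0] for w in T],[P(*w[1],.056) for w in T])
w=lambda p:(np.array(p)-t)@M
print("tray",np.degrees(th2),t2,"rel",np.degrees(th2-th),w(t2));print((r2*1000).round(1))
for n,p in dict(dish=(426,386,.056),pivot=(132,275,.05),knob=(172,362,.09),tip=(188,408,.056)).items():
    q=P(*p);print(n,q,"w",w(q))
E
python3 top.py
```

```text
warmer 3.257852874030235 [ 0.5510601  -0.06243118]
[[ 0.1 -0.1]
 [ 0.   0.9]
 [-0.7  0.7]
 [ 0.1 -0.2]
 [-4.8 -5.8]
 [-6.   4.5]
 [ 5.6  5.3]
 [ 5.5 -5.2]]
tray 0.11651726283915612 [ 0.53864557 -0.07395011] rel -3.141335611191079 [-0.01304909 -0.0107948 ]
[[ 0.8 -0.7]
 [-0.4  0.7]
 [ 0.4  1.6]
 [-0.8 -1.6]]
dish [ 0.45332354 -0.08286641] w [-0.09873994 -0.01484787]
pivot [0.5491533 0.1216304] w [0.00855643 0.18387248]
knob [0.47507447 0.09246896] w [-0.06705991  0.15896804]
tip [0.44846735 0.08556624] w [-0.09401631  0.15358855]
```

```bash
cat >> h.py <<'E'
TH=np.radians(3.258);TW=np.array([.5511,-.0624]);MW=np.array([[np.cos(TH),-np.sin(TH)],[np.sin(TH),np.cos(TH)]])
def go(s,wx,wy,z,yaw=180.):
    """mm in warmer frame (z world); yaw=heading of tool x in warmer, deg -> shift in tool axes, turn"""
    p=np.r_[MW@np.array([wx,wy])/1000+TW,z/1000]
    Rt=R.from_quat(s["ee_rot"]);d=Rt.inv().apply(p-s["tcp_pos"])*1000
    h=np.radians(yaw)+TH;X=[np.cos(h),np.sin(h),0];Y=[np.sin(h),-np.cos(h),0]
    T=R.from_matrix(np.array([X,Y,[0,0,-1.]]).T);w=np.degrees((Rt.inv()*T).as_rotvec())
    return d.round(1),w.round(2)
def where(s):
    p=(np.array(s["tcp_pos"][:2])-TW)@MW*1000;x=R.from_quat(s["ee_rot"]).as_matrix()
    return p.round(1),round(s["tcp_pos"][2]*1000,1),"yaw",round(np.degrees(np.arctan2(x[1,0],x[0,0])-TH)%360,2),"zaxis",x[:,2].round(3)
E
python3 -c "
from cell import arm
from h import *
s=arm.get_state();print(where(s),go(s,-97,-113,247))"
```

```text
(array([-264.3,  594.1]), np.float64(247.6), 'yaw', np.float64(150.57), 'zaxis', array([-0.001, -0.001, -1.   ])) (array([-493.2, -533.6,    1.4]), array([-9.000e-02, -2.000e-02, -2.943e+01]))
```

>>> {"method": "move_arm", "body": {"plan": [{"dx":-15,"dy":-16,"wz":-3},{"dx":-38,"dy":-41,"wz":-9},{"dx":-66,"dy":-71,"wz":-15},{"dx":-94,"dy":-101,"wz":-21},{"dx":-122,"dy":-132,"wz":-27},{"dx":-150,"dy":-162,"wz":-29.4},{"dx":-178,"dy":-192,"wz":-29.4},{"dx":-206,"dy":-223,"wz":-29.4},{"dx":-234,"dy":-253,"wz":-29.4},{"dx":-262,"dy":-283,"wz":-29.4},{"dx":-290,"dy":-314,"wz":-29.4},{"dx":-318,"dy":-344,"wz":-29.4},{"dx":-346,"dy":-374,"wz":-29.4},{"dx":-374,"dy":-405,"wz":-29.4},{"dx":-402,"dy":-435,"wz":-29.4},{"dx":-430,"dy":-465,"wz":-29.4},{"dx":-458,"dy":-496,"wz":-29.4},{"dx":-480,"dy":-520,"wz":-29.4},{"dx":-493,"dy":-534,"wz":-29.4},{"dx":-493,"dy":-534,"wz":-29.4}], "claw": 0, "grip_force": 40}}

```text
validation failed for argument at $.pl...
```

```bash
python3 -c "
from cell import arm
from h import *
s=arm.get_state();print(where(s),go(s,-97,-113,62),s['width'],s['wrist_force'],s['clock'],s['q'].round(2))"
```

```text
(array([-264.3,  594.1]), np.float64(247.6), 'yaw', np.float64(150.57), 'zaxis', array([-0.001, -0.001, -1.   ])) (array([-493.2, -533.3,  186.4]), array([-9.000e-02, -2.000e-02, -2.943e+01])) 0.08532302540382922 [ 0.29057518  0.22807294 -0.1576156 ] 0.1 [ 1.09  0.32  1.57 -0.    1.26 -0.02]
```

>>> {"method": "move_arm", "body": {"plan": [{"dx":-15,"dy":-16,"dz":0,"wx":0,"wy":0,"wz":-3},{"dx":-493,"dy":-534,"dz":0,"wx":0,"wy":0,"wz":-29.4},{"dx":-493,"dy":-534,"dz":0,"wx":0,"wy":0,"wz":-29.4},{"dx":-493,"dy":-534,"dz":0,"wx":0,"wy":0,"wz":-29.4},{"dx":-493,"dy":-534,"dz":0,"wx":0,"wy":0,"wz":-29.4},{"dx":-493,"dy":-534,"dz":0,"wx":0,"wy":0,"wz":-29.4},{"dx":-493,"dy":-534,"dz":0,"wx":0,"wy":0,"wz":-29.4},{"dx":-493,"dy":-534,"dz":0,"wx":0,"wy":0,"wz":-29.4},{"dx":-493,"dy":-534,"dz":0,"wx":0,"wy":0,"wz":-29.4},{"dx":-493,"dy":-534,"dz":0,"wx":0,"wy":0,"wz":-29.4},{"dx":-493,"dy":-534,"dz":0,"wx":0,"wy":0,"wz":-29.4},{"dx":-493,"dy":-534,"dz":0,"wx":0,"wy":0,"wz":-29.4},{"dx":-493,"dy":-534,"dz":0,"wx":0,"wy":0,"wz":-29.4},{"dx":-493,"dy":-534,"dz":0,"wx":0,"wy":0,"wz":-29.4},{"dx":-493,"dy":-534,"dz":0,"wx":0,"wy":0,"wz":-29.4},{"dx":-493,"dy":-534,"dz":0,"wx":0,"wy":0,"wz":-29.4},{"dx":-493,"dy":-534,"dz":0,"wx":0,"wy":0,"wz":-29.4},{"dx":-493,"dy":-534,"dz":0,"wx":0,"wy":0,"wz":-29.4},{"dx":-493,"dy":-534,"dz":0,"wx":0,"wy":0,"wz":-29.4},{"dx":-493,"dy":-534,"dz":0,"wx":0,"wy":0,"wz":-29.4}], "claw": 0, "grip_force": 40}}

```text
clock: 1.77
tcp_pos: [0.4605, -0.1822, 0.2474]
ee_rot: [-0.026, 1.0, 0.0, -0.001]
wrist_force: [0.5, 0.4, -0.1]
width: -0.0002
```

```bash
python3 -c "
from cell import arm
from h import *
s=arm.get_state();print(where(s),go(s,-97,-113,62),s['width'],s['wrist_force'],s['clock'],s['q'].round(2))"
```

```text
(array([ -97.3, -114.5]), np.float64(247.4), 'yaw', np.float64(179.76), 'zaxis', array([-0.001,  0.001, -1.   ])) (array([ -0.6,   1.3, 185.4]), array([ 0.06, -0.08, -0.24])) -0.0002357902313917346 [ 0.46381907  0.44137914 -0.09036813] 1.7667 [-0.4   0.2   1.74  0.    1.21 -2.02]
```

>>> {"method": "move_arm", "body": {"plan": [{"dx":0,"dy":1,"dz":40,"wx":0,"wy":0,"wz":0},{"dx":0,"dy":1,"dz":80,"wx":0,"wy":0,"wz":0},{"dx":0,"dy":1,"dz":120,"wx":0,"wy":0,"wz":0},{"dx":0,"dy":1,"dz":150,"wx":0,"wy":0,"wz":0},{"dx":0,"dy":1,"dz":168,"wx":0,"wy":0,"wz":0},{"dx":0,"dy":1,"dz":178,"wx":0,"wy":0,"wz":0},{"dx":0,"dy":1,"dz":184,"wx":0,"wy":0,"wz":0},{"dx":0,"dy":1,"dz":184,"wx":0,"wy":0,"wz":0}]}}

```text
clock: 2.43
tcp_pos: [0.4602, -0.1787, 0.0639]
ee_rot: [-0.029, 1.0, 0.0, -0.001]
wrist_force: [0.7, 0.3, 0.4]
width: -0.0002
```

```bash
cat > st.py <<'E'
from cell import arm
from h import *
import cv2,sys
n=sys.argv[1]
s=arm.get_state();print(where(s),s['wrist_force'].round(1),s['clock'])
for c in sys.argv[2:]:
    a=arm.camera(c)[:,:,::-1]
    if c=="top": a=cv2.resize(a[110:250,232:428],None,fx=4,fy=4,interpolation=cv2.INTER_CUBIC)
    cv2.imwrite(f"pics/{c}{n}.png",a)
E
python3 st.py 1 top wrist
```

```text
(array([ -97.3, -111. ]), np.float64(63.9), 'yaw', np.float64(180.03), 'zaxis', array([-0.001,  0.001, -1.   ])) [0.7 0.3 0.4] 2.4333
```

View pics/top1.png

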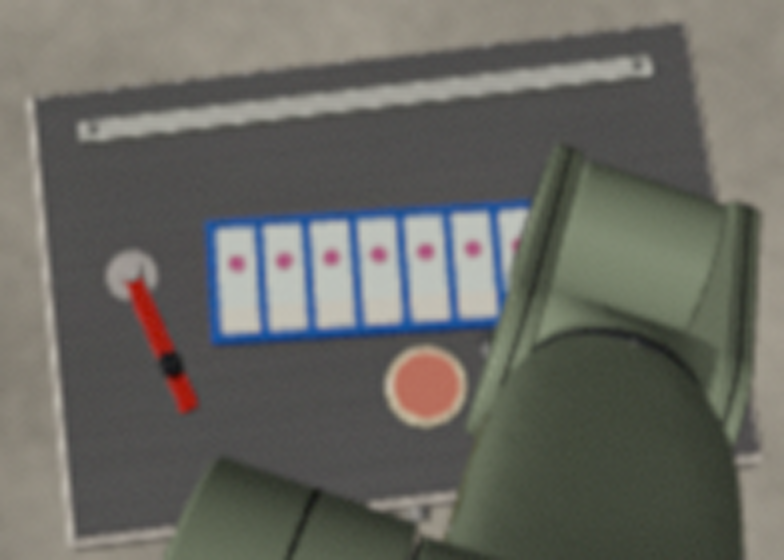

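View pics/wrist1.png

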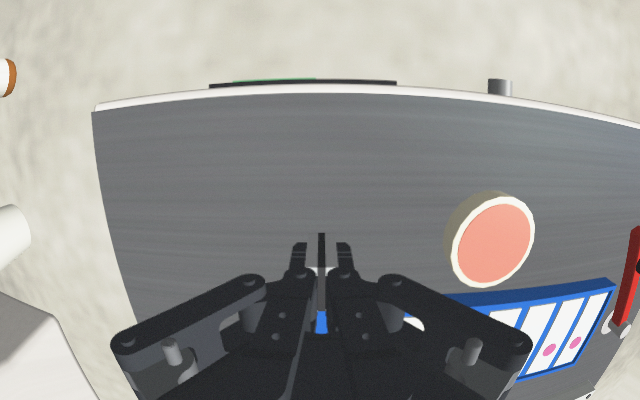

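>>> {"method": "move_arm", "body": {"plan": [{"dx":-8,"dy":-1,"dz":0,"wx":0,"wy":0,"wz":0},{"dx":-15,"dy":-1,"dz":0,"wx":0,"wy":0,"wz":0},{"dx":-19,"dy":-1,"dz":0,"wx":0,"wy":0,"wz":0},{"dx":-23,"dy":-1,"dz":0,"wx":0,"wy":0,"wz":0},{"dx":-27,"dy":-1,"dz":0,"wx":0,"wy":0,"wz":0},{"dx":-31,"dy":-1,"dz":0,"wx":0,"wy":0,"wz":0},{"dx":-35,"dy":-1,"dz":0,"wx":0,"wy":0,"wz":0},{"dx":-39,"dy":-1,"dz":0,"wx":0,"wy":0,"wz":0},{"dx":-43,"dy":-1,"dz":0,"wx":0,"wy":0,"wz":0},{"dx":-47,"dy":-1,"dz":0,"wx":0,"wy":0,"wz":0},{"dx":-50,"dy":-1,"dz":0,"wx":0,"wy":0,"wz":0},{"dx":-52,"dy":-1,"dz":0,"wx":0,"wy":0,"wz":0}]}}

```text
clock: 3.53
tcp_pos: [0.513, -0.1777, 0.0642]
ee_rot: [-0.028, 1.0, 0.0, 0.0]
wrist_force: [-3.5, -1.8, 0.7]
width: 0.0001
```

```bash
python3 st.py 2 top wrist scene; python3 -c "
import cv2
a=cv2.imread('pics/scene2.png')[140:320,190:420];cv2.imwrite('pics/scene2c.png',cv2.resize(a,None,fx=3,fy=3))"
```

```text
(array([ -44.6, -112.9]), np.float64(64.2), 'yaw', np.float64(179.97), 'zaxis', array([ 0.,  0., -1.])) [-3.5 -1.8  0.7] 3.5333
```

View pics/top2.png

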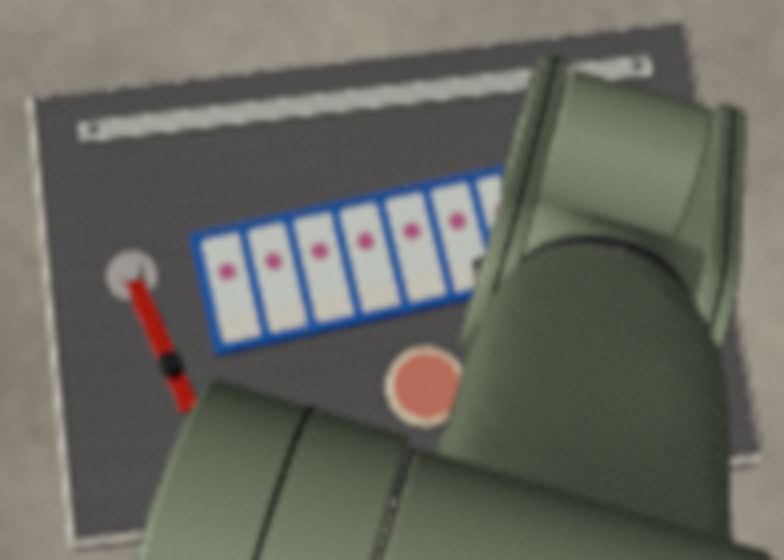

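View pics/scene2c.png

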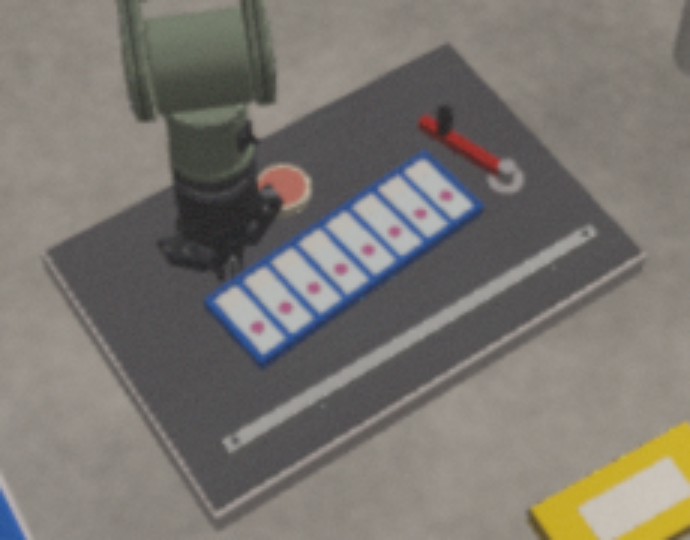

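```bash
cat > pt.py <<'E'
import sys
from cell import arm
from h import *
m=arm.camera_model("top")
for a in sys.argv[1:]:
    x,y,z=map(float,a.split(","));p=at(m,((x+.5)/4-.5+232,(y+.5)/4-.5+110),z/1000);print(a,((p-TW)@MW*1000).round(1))
E
python3 pt.py 216,355,56 192,234,56 472,297,56
python3 -c "
from cell import arm
from h import *
s=arm.get_state();print(go(s,-95,-113,64),go(s,-95,75,64))"
```

```text
216,355,56 [-58.5 129.9]
192,234,56 [ 32.  137.5]
472,297,56 [-38.7 -56. ]
(array([50.6, -0.1,  0.2]), array([-0.  ,  0.08, -0.04])) (array([ 50.7, 187.9,   0.2]), array([-0.  ,  0.08, -0.04]))
```

>>> {"method": "move_arm", "body": {"plan": [{"dx":25,"dy":0,"dz":0,"wx":0,"wy":0,"wz":0},{"dx":45,"dy":0,"dz":-20,"wx":0,"wy":0,"wz":0},{"dx":46,"dy":0,"dz":-50,"wx":0,"wy":0,"wz":0},{"dx":46,"dy":20,"dz":-55,"wx":0,"wy":0,"wz":0},{"dx":46,"dy":60,"dz":-55,"wx":0,"wy":0,"wz":0},{"dx":46,"dy":100,"dz":-55,"wx":0,"wy":0,"wz":0},{"dx":46,"dy":140,"dz":-55,"wx":0,"wy":0,"wz":0},{"dx":46,"dy":180,"dz":-55,"wx":0,"wy":0,"wz":0},{"dx":46,"dy":201,"dz":-50,"wx":0,"wy":0,"wz":0},{"dx":46,"dy":201,"dz":-25,"wx":0,"wy":0,"wz":0},{"dx":46,"dy":201,"dz":-5,"wx":0,"wy":0,"wz":0},{"dx":46,"dy":201,"dz":0,"wx":0,"wy":0,"wz":0},{"dx":46,"dy":201,"dz":0,"wx":0,"wy":0,"wz":0}]}}

```text
clock: 4.77
tcp_pos: [0.4546, 0.0207, 0.0633]
ee_rot: [-0.028, 1.0, 0.0, -0.001]
wrist_force: [-0.4, -0.1, 0.3]
width: 0.0001
```

```bash
python3 st.py 3 wrist
```

```text
(array([-91.6,  88.5]), np.float64(63.3), 'yaw', np.float64(179.96), 'zaxis', array([-0.002,  0.001, -1.   ])) [-0.4 -0.1  0.3] 4.7667
```

View pics/wrist3.png

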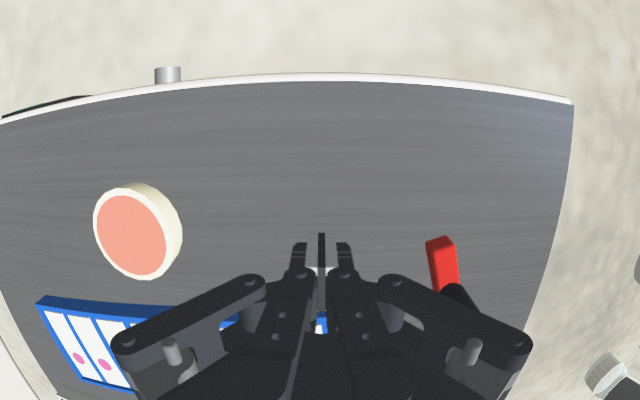

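>>> {"method": "move_arm", "body": {"plan": [{"dx":-10,"dy":0,"dz":0,"wx":0,"wy":0,"wz":0},{"dx":-20,"dy":0,"dz":0,"wx":0,"wy":0,"wz":0},{"dx":-25,"dy":0,"dz":0,"wx":0,"wy":0,"wz":0},{"dx":-29,"dy":0,"dz":0,"wx":0,"wy":0,"wz":0},{"dx":-33,"dy":0,"dz":0,"wx":0,"wy":0,"wz":0},{"dx":-37,"dy":0,"dz":0,"wx":0,"wy":0,"wz":0},{"dx":-41,"dy":0,"dz":0,"wx":0,"wy":0,"wz":0},{"dx":-45,"dy":0,"dz":0,"wx":0,"wy":0,"wz":0},{"dx":-49,"dy":0,"dz":0,"wx":0,"wy":0,"wz":0},{"dx":-53,"dy":0,"dz":0,"wx":0,"wy":0,"wz":0},{"dx":-57,"dy":0,"dz":0,"wx":0,"wy":0,"wz":0},{"dx":-61,"dy":0,"dz":0,"wx":0,"wy":0,"wz":0},{"dx":-65,"dy":0,"dz":0,"wx":0,"wy":0,"wz":0},{"dx":-69,"dy":0,"dz":0,"wx":0,"wy":0,"wz":0},{"dx":-72,"dy":0,"dz":0,"wx":0,"wy":0,"wz":0},{"dx":-72,"dy":0,"dz":0,"wx":0,"wy":0,"wz":0}]}}

```text
clock: 6.15
tcp_pos: [0.5284, 0.0244, 0.0644]
ee_rot: [-0.028, 1.0, -0.0, 0.001]
wrist_force: [0.3, -0.3, -0.4]
width: -0.0
```

```bash
python3 st.py 4 top
```

```text
(array([-17.7,  87.9]), np.float64(64.4), 'yaw', np.float64(179.97), 'zaxis', array([ 0.002, -0.   , -1.   ])) [ 0.3 -0.3 -0.4] 6.15
```

View pics/top4.png

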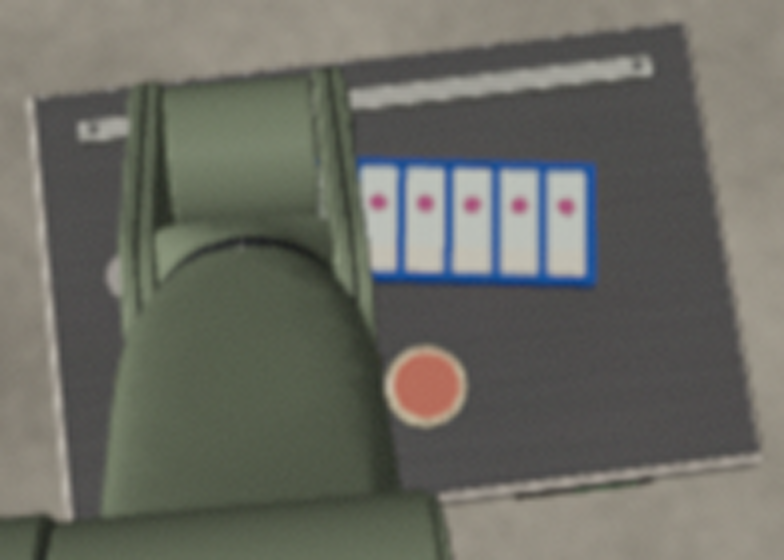

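```bash
python3 pt.py 597,286,56 596,166,56 374,278,56
python3 -c "
from cell import arm
from h import *
s=arm.get_state();print(go(s,-85,-108,64))"
```

```text
597,286,56 [ -41.5 -145.9]
596,166,56 [  47.4 -158.9]
374,278,56 [-16.3  11.7]
(array([  67.1, -195.9,    0.3]), array([-0.01,  0.13, -0.02]))
```

>>> {"method": "move_arm", "body": {"plan": [{"dx":25,"dy":0,"dz":0,"wx":0,"wy":0,"wz":0},{"dx":47,"dy":0,"dz":-20,"wx":0,"wy":0,"wz":0},{"dx":48,"dy":0,"dz":-50,"wx":0,"wy":0,"wz":0},{"dx":48,"dy":-20,"dz":-55,"wx":0,"wy":0,"wz":0},{"dx":48,"dy":-60,"dz":-55,"wx":0,"wy":0,"wz":0},{"dx":48,"dy":-100,"dz":-55,"wx":0,"wy":0,"wz":0},{"dx":48,"dy":-140,"dz":-55,"wx":0,"wy":0,"wz":0},{"dx":48,"dy":-180,"dz":-55,"wx":0,"wy":0,"wz":0},{"dx":48,"dy":-200,"dz":-50,"wx":0,"wy":0,"wz":0},{"dx":48,"dy":-200,"dz":-25,"wx":0,"wy":0,"wz":0},{"dx":48,"dy":-200,"dz":-5,"wx":0,"wy":0,"wz":0},{"dx":48,"dy":-200,"dz":0,"wx":0,"wy":0,"wz":0},{"dx":48,"dy":-200,"dz":0,"wx":0,"wy":0,"wz":0}]}}

```text
clock: 7.28
tcp_pos: [0.4899, -0.178, 0.0632]
ee_rot: [-0.028, 1.0, 0.0, -0.001]
wrist_force: [-0.1, 0.4, -0.3]
width: -0.0002
```

>>> {"method": "move_arm", "body": {"plan": [{"dx":-6,"dy":0,"dz":0,"wx":0,"wy":0,"wz":0},{"dx":-12,"dy":0,"dz":0,"wx":0,"wy":0,"wz":0},{"dx":-16,"dy":0,"dz":0,"wx":0,"wy":0,"wz":0},{"dx":-20,"dy":0,"dz":0,"wx":0,"wy":0,"wz":0},{"dx":-24,"dy":0,"dz":0,"wx":0,"wy":0,"wz":0},{"dx":-28,"dy":0,"dz":0,"wx":0,"wy":0,"wz":0},{"dx":-32,"dy":0,"dz":0,"wx":0,"wy":0,"wz":0},{"dx":-36,"dy":0,"dz":0,"wx":0,"wy":0,"wz":0},{"dx":-40,"dy":0,"dz":0,"wx":0,"wy":0,"wz":0},{"dx":-44,"dy":0,"dz":0,"wx":0,"wy":0,"wz":0},{"dx":-48,"dy":0,"dz":0,"wx":0,"wy":0,"wz":0},{"dx":-52,"dy":0,"dz":0,"wx":0,"wy":0,"wz":0},{"dx":-56,"dy":0,"dz":0,"wx":0,"wy":0,"wz":0},{"dx":-59,"dy":0,"dz":0,"wx":0,"wy":0,"wz":0},{"dx":-62,"dy":0,"dz":0,"wx":0,"wy":0,"wz":0},{"dx":-64,"dy":0,"dz":0,"wx":0,"wy":0,"wz":0},{"dx":-64,"dy":0,"dz":0,"wx":0,"wy":0,"wz":0}]}}

```text
clock: 8.7
tcp_pos: [0.5551, -0.1742, 0.0642]
ee_rot: [-0.028, 1.0, 0.0, 0.001]
wrist_force: [-1.1, -1.2, 0.4]
width: 0.0001
```

```bash
python3 st.py 5 top
```

```text
(array([  -2.4, -111.9]), np.float64(64.2), 'yaw', np.float64(179.97), 'zaxis', array([ 0.001,  0.   , -1.   ])) [-1.1 -1.2  0.4] 8.7
```

View pics/top5.png

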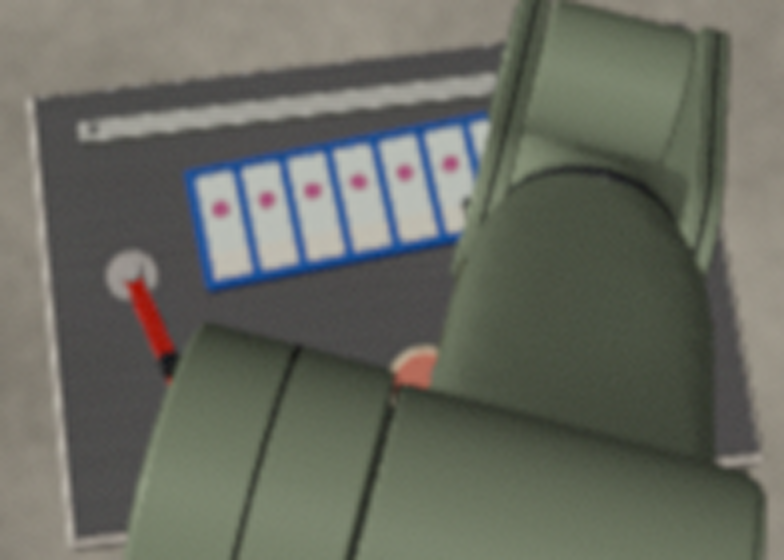

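```bash
python3 pt.py 210,291,56 187,171,56 458,240,56
```

```text
210,291,56 [-11.6 129.2]
187,171,56 [ 79.5 136.2]
458,240,56 [  4.4 -51.8]
```

>>> {"method": "move_arm", "body": {"plan": [{"dx":25,"dy":0,"dz":0,"wx":0,"wy":0,"wz":0},{"dx":39,"dy":0,"dz":-20,"wx":0,"wy":0,"wz":0},{"dx":40,"dy":0,"dz":-50,"wx":0,"wy":0,"wz":0},{"dx":40,"dy":20,"dz":-55,"wx":0,"wy":0,"wz":0},{"dx":40,"dy":60,"dz":-55,"wx":0,"wy":0,"wz":0},{"dx":40,"dy":100,"dz":-55,"wx":0,"wy":0,"wz":0},{"dx":40,"dy":140,"dz":-55,"wx":0,"wy":0,"wz":0},{"dx":40,"dy":180,"dz":-55,"wx":0,"wy":0,"wz":0},{"dx":40,"dy":200,"dz":-50,"wx":0,"wy":0,"wz":0},{"dx":40,"dy":200,"dz":-25,"wx":0,"wy":0,"wz":0},{"dx":40,"dy":200,"dz":-5,"wx":0,"wy":0,"wz":0},{"dx":40,"dy":200,"dz":0,"wx":0,"wy":0,"wz":0},{"dx":40,"dy":200,"dz":0,"wx":0,"wy":0,"wz":0}]}}

```text
clock: 9.83
tcp_pos: [0.5026, 0.0235, 0.0632]
ee_rot: [-0.028, 1.0, 0.0, -0.001]
wrist_force: [-0.4, -0.5, 1.1]
width: -0.0003
```

>>> {"method": "move_arm", "body": {"plan": [{"dx":-6,"dy":0,"dz":0,"wx":0,"wy":0,"wz":0},{"dx":-13,"dy":0,"dz":0,"wx":0,"wy":0,"wz":0},{"dx":-17,"dy":0,"dz":0,"wx":0,"wy":0,"wz":0},{"dx":-21,"dy":0,"dz":0,"wx":0,"wy":0,"wz":0},{"dx":-25,"dy":0,"dz":0,"wx":0,"wy":0,"wz":0},{"dx":-29,"dy":0,"dz":0,"wx":0,"wy":0,"wz":0},{"dx":-33,"dy":0,"dz":0,"wx":0,"wy":0,"wz":0},{"dx":-37,"dy":0,"dz":0,"wx":0,"wy":0,"wz":0},{"dx":-41,"dy":0,"dz":0,"wx":0,"wy":0,"wz":0},{"dx":-44,"dy":0,"dz":0,"wx":0,"wy":0,"wz":0},{"dx":-46,"dy":0,"dz":0,"wx":0,"wy":0,"wz":0},{"dx":-47,"dy":0,"dz":0,"wx":0,"wy":0,"wz":0},{"dx":-47,"dy":0,"dz":0,"wx":0,"wy":0,"wz":0}]}}

```text
clock: 10.92
tcp_pos: [0.5505, 0.0258, 0.0642]
ee_rot: [-0.028, 1.0, 0.0, 0.0]
wrist_force: [-1.0, 2.5, 0.0]
width: 0.0
```

```bash
python3 st.py 6 top
```

```text
(array([ 4.4, 88. ]), np.float64(64.2), 'yaw', np.float64(179.97), 'zaxis', array([ 0.001,  0.   , -1.   ])) [-1.   2.5  0. ] 10.9167
```

View pics/top6.png

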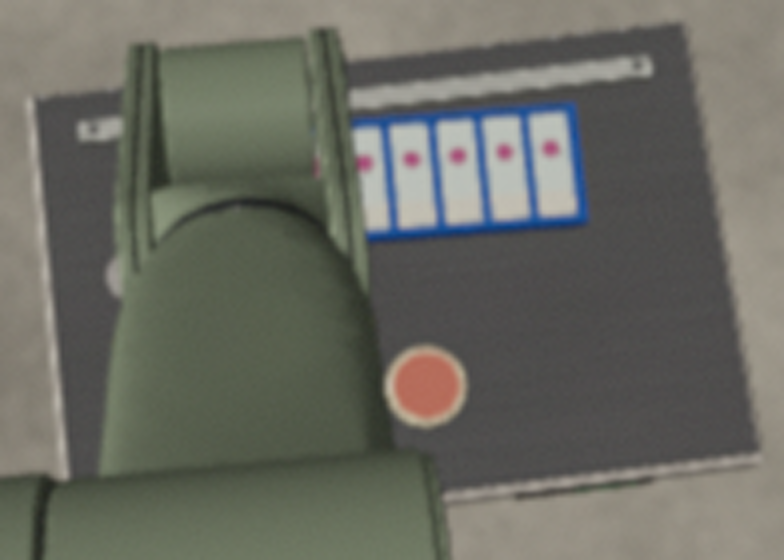

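```bash
python3 pt.py 588,221,56 575,104,56 368,239,56
```

```text
588,221,56 [   7.1 -146.9]
575,104,56 [  96.2 -150.9]
368,239,56 [12.9 12.3]
```

>>> {"method": "move_arm", "body": {"plan": [{"dx":20,"dy":0,"dz":0,"wx":0,"wy":0,"wz":0},{"dx":30,"dy":0,"dz":-20,"wx":0,"wy":0,"wz":0},{"dx":30,"dy":0,"dz":-50,"wx":0,"wy":0,"wz":0},{"dx":30,"dy":-20,"dz":-55,"wx":0,"wy":0,"wz":0},{"dx":30,"dy":-60,"dz":-55,"wx":0,"wy":0,"wz":0},{"dx":30,"dy":-100,"dz":-55,"wx":0,"wy":0,"wz":0},{"dx":30,"dy":-140,"dz":-55,"wx":0,"wy":0,"wz":0},{"dx":30,"dy":-180,"dz":-55,"wx":0,"wy":0,"wz":0},{"dx":30,"dy":-200,"dz":-50,"wx":0,"wy":0,"wz":0},{"dx":30,"dy":-200,"dz":-25,"wx":0,"wy":0,"wz":0},{"dx":30,"dy":-200,"dz":-5,"wx":0,"wy":0,"wz":0},{"dx":30,"dy":-200,"dz":0,"wx":0,"wy":0,"wz":0},{"dx":22,"dy":-200,"dz":0,"wx":0,"wy":0,"wz":0},{"dx":14,"dy":-200,"dz":0,"wx":0,"wy":0,"wz":0},{"dx":9,"dy":-200,"dz":0,"wx":0,"wy":0,"wz":0},{"dx":5,"dy":-200,"dz":0,"wx":0,"wy":0,"wz":0},{"dx":2,"dy":-200,"dz":0,"wx":0,"wy":0,"wz":0},{"dx":-1,"dy":-200,"dz":0,"wx":0,"wy":0,"wz":0},{"dx":-3,"dy":-200,"dz":0,"wx":0,"wy":0,"wz":0},{"dx":-3,"dy":-200,"dz":0,"wx":0,"wy":0,"wz":0}]}}

```text
clock: 12.63
tcp_pos: [0.5646, -0.1736, 0.0646]
ee_rot: [-0.028, 1.0, 0.0, 0.0]
wrist_force: [-2.5, -1.3, 1.3]
width: -0.0004
```

```bash
python3 st.py 7
```

```text
(array([   7.2, -111.8]), np.float64(64.6), 'yaw', np.float64(179.98), 'zaxis', array([ 0.,  0., -1.])) [-2.5 -1.3  1.3] 12.6333
```

Not yet at the fence. I'll push a little further in 1 mm steps while watching the force.

>>> {"method": "move_arm", "body": {"plan": [{"dx":-1,"dy":0,"dz":0,"wx":0,"wy":0,"wz":0},{"dx":-2,"dy":0,"dz":0,"wx":0,"wy":0,"wz":0},{"dx":-2,"dy":0,"dz":0,"wx":0,"wy":0,"wz":0}]}}

```text
clock: 12.88
tcp_pos: [0.5661, -0.1736, 0.0643]
ee_rot: [-0.028, 1.0, 0.0, -0.0]
wrist_force: [-3.8, -1.0, 2.9]
width: -0.0003
```

```bash
python3 st.py 8 top
```

```text
(array([   8.7, -111.9]), np.float64(64.3), 'yaw', np.float64(179.97), 'zaxis', array([-0.,  0., -1.])) [-3.8 -1.   2.9] 12.8833
```

View pics/top8.png

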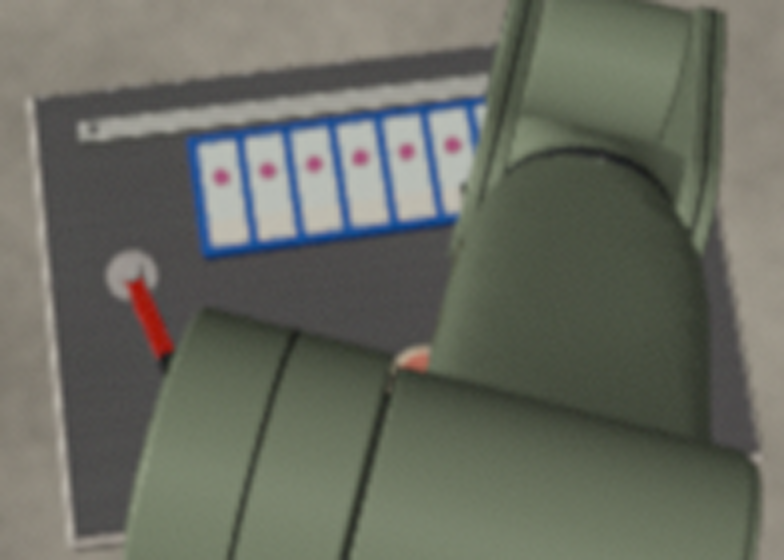

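>>> {"method": "move_arm", "body": {"plan": [{"dx":20,"dy":0,"dz":0,"wx":0,"wy":0,"wz":0},{"dx":30,"dy":0,"dz":-20,"wx":0,"wy":0,"wz":0},{"dx":32,"dy":0,"dz":-50,"wx":0,"wy":0,"wz":0},{"dx":32,"dy":20,"dz":-55,"wx":0,"wy":0,"wz":0},{"dx":32,"dy":60,"dz":-55,"wx":0,"wy":0,"wz":0},{"dx":32,"dy":100,"dz":-55,"wx":0,"wy":0,"wz":0},{"dx":32,"dy":140,"dz":-55,"wx":0,"wy":0,"wz":0},{"dx":32,"dy":180,"dz":-55,"wx":0,"wy":0,"wz":0},{"dx":32,"dy":200,"dz":-50,"wx":0,"wy":0,"wz":0},{"dx":32,"dy":200,"dz":-25,"wx":0,"wy":0,"wz":0},{"dx":32,"dy":200,"dz":-5,"wx":0,"wy":0,"wz":0},{"dx":32,"dy":200,"dz":0,"wx":0,"wy":0,"wz":0},{"dx":22,"dy":200,"dz":0,"wx":0,"wy":0,"wz":0},{"dx":14,"dy":200,"dz":0,"wx":0,"wy":0,"wz":0},{"dx":9,"dy":200,"dz":0,"wx":0,"wy":0,"wz":0},{"dx":5,"dy":200,"dz":0,"wx":0,"wy":0,"wz":0},{"dx":2,"dy":200,"dz":0,"wx":0,"wy":0,"wz":0},{"dx":0,"dy":200,"dz":0,"wx":0,"wy":0,"wz":0},{"dx":0,"dy":200,"dz":0,"wx":0,"wy":0,"wz":0}]}}

```text
clock: 14.52
tcp_pos: [0.5547, 0.026, 0.0646]
ee_rot: [-0.028, 1.0, 0.0, -0.001]
wrist_force: [-3.8, -0.4, 3.2]
width: -0.0
```

>>> {"method": "move_arm", "body": {"plan": [{"dx":-1,"dy":0,"dz":0,"wx":0,"wy":0,"wz":0},{"dx":-2,"dy":0,"dz":0,"wx":0,"wy":0,"wz":0},{"dx":-2,"dy":0,"dz":0,"wx":0,"wy":0,"wz":0}]}}

```text
clock: 14.77
tcp_pos: [0.5548, 0.0259, 0.0643]
ee_rot: [-0.028, 1.0, -0.0, -0.002]
wrist_force: [-8.3, -0.5, 6.8]
width: 0.0
```

```bash
python3 st.py 9 top
```

```text
(array([ 8.7, 88. ]), np.float64(64.3), 'yaw', np.float64(179.97), 'zaxis', array([-0.005, -0.   , -1.   ])) [-8.3 -0.5  6.8] 14.7667
```

View pics/top9.png

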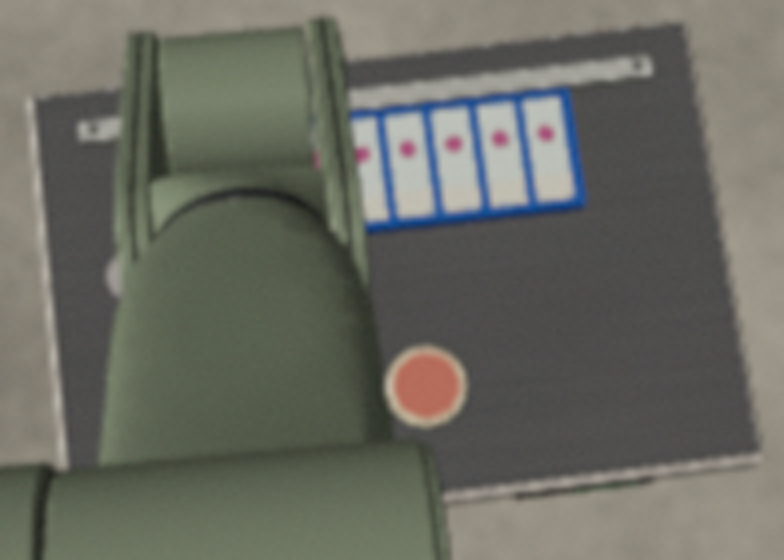

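>>> {"method": "move_arm", "body": {"plan": [{"dx":20,"dy":0,"dz":0,"wx":0,"wy":0,"wz":0},{"dx":30,"dy":0,"dz":-20,"wx":0,"wy":0,"wz":0},{"dx":32,"dy":0,"dz":-50,"wx":0,"wy":0,"wz":0},{"dx":32,"dy":-20,"dz":-55,"wx":0,"wy":0,"wz":0},{"dx":32,"dy":-60,"dz":-55,"wx":0,"wy":0,"wz":0},{"dx":32,"dy":-100,"dz":-55,"wx":0,"wy":0,"wz":0},{"dx":32,"dy":-140,"dz":-55,"wx":0,"wy":0,"wz":0},{"dx":32,"dy":-180,"dz":-55,"wx":0,"wy":0,"wz":0},{"dx":32,"dy":-200,"dz":-50,"wx":0,"wy":0,"wz":0},{"dx":32,"dy":-200,"dz":-25,"wx":0,"wy":0,"wz":0},{"dx":32,"dy":-200,"dz":-5,"wx":0,"wy":0,"wz":0},{"dx":32,"dy":-200,"dz":0,"wx":0,"wy":0,"wz":0},{"dx":22,"dy":-200,"dz":0,"wx":0,"wy":0,"wz":0},{"dx":14,"dy":-200,"dz":0,"wx":0,"wy":0,"wz":0},{"dx":9,"dy":-200,"dz":0,"wx":0,"wy":0,"wz":0},{"dx":5,"dy":-200,"dz":0,"wx":0,"wy":0,"wz":0},{"dx":3,"dy":-200,"dz":0,"wx":0,"wy":0,"wz":0},{"dx":2,"dy":-200,"dz":0,"wx":0,"wy":0,"wz":0},{"dx":2,"dy":-200,"dz":0,"wx":0,"wy":0,"wz":0}]}}

```text
clock: 16.4
tcp_pos: [0.5661, -0.1735, 0.0647]
ee_rot: [-0.028, 1.0, 0.0, -0.0]
wrist_force: [-2.6, -0.4, 2.0]
width: -0.0
```

>>> {"method": "move_arm", "body": {"plan": [{"dx":-1,"dy":0,"dz":0,"wx":0,"wy":0,"wz":0},{"dx":-2,"dy":0,"dz":0,"wx":0,"wy":0,"wz":0},{"dx":-2,"dy":0,"dz":0,"wx":0,"wy":0,"wz":0}]}}

```text
clock: 16.65
tcp_pos: [0.5669, -0.1735, 0.0643]
ee_rot: [-0.028, 1.0, 0.0, -0.002]
wrist_force: [-6.4, -1.6, 5.0]
width: 0.0001
```

```bash
python3 st.py 10 top
```

```text
(array([   9.4, -111.8]), np.float64(64.3), 'yaw', np.float64(179.98), 'zaxis', array([-0.003,  0.   , -1.   ])) [-6.4 -1.6  5. ] 16.65
```

View pics/top10.png

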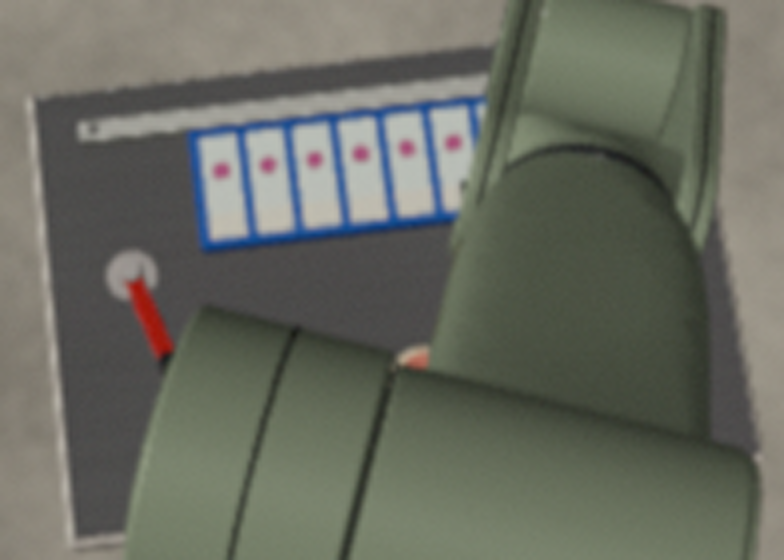

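>>> {"method": "move_arm", "body": {"plan": [{"dx":-1,"dy":0,"dz":0,"wx":0,"wy":0,"wz":0},{"dx":-3,"dy":0,"dz":0,"wx":0,"wy":0,"wz":0},{"dx":-3,"dy":0,"dz":0,"wx":0,"wy":0,"wz":0}]}}

```text
clock: 16.95
tcp_pos: [0.5671, -0.1734, 0.0643]
ee_rot: [-0.029, 1.0, 0.0, -0.005]
wrist_force: [-13.2, -1.2, 9.0]
width: -0.0001
```

```bash
python3 st.py 11
```

```text
(array([   9.6, -111.8]), np.float64(64.3), 'yaw', np.float64(180.01), 'zaxis', array([-0.01 ,  0.001, -1.   ])) [-13.2  -1.2   9. ] 16.95
```

Right end is firm against the fence. Now a firm push on the left.

>>> {"method": "move_arm", "body": {"plan": [{"dx":15,"dy":0,"dz":0,"wx":0,"wy":0,"wz":0},{"dx":32,"dy":0,"dz":-20,"wx":0,"wy":0,"wz":0},{"dx":35,"dy":0,"dz":-50,"wx":0,"wy":0,"wz":0},{"dx":35,"dy":20,"dz":-55,"wx":0,"wy":0,"wz":0},{"dx":35,"dy":60,"dz":-55,"wx":0,"wy":0,"wz":0},{"dx":35,"dy":100,"dz":-55,"wx":0,"wy":0,"wz":0},{"dx":35,"dy":140,"dz":-55,"wx":0,"wy":0,"wz":0},{"dx":35,"dy":180,"dz":-55,"wx":0,"wy":0,"wz":0},{"dx":35,"dy":200,"dz":-50,"wx":0,"wy":0,"wz":0},{"dx":35,"dy":200,"dz":-25,"wx":0,"wy":0,"wz":0},{"dx":35,"dy":200,"dz":-5,"wx":0,"wy":0,"wz":0},{"dx":35,"dy":200,"dz":0,"wx":0,"wy":0,"wz":0},{"dx":25,"dy":200,"dz":0,"wx":0,"wy":0,"wz":0},{"dx":16,"dy":200,"dz":0,"wx":0,"wy":0,"wz":0},{"dx":12,"dy":200,"dz":0,"wx":0,"wy":0,"wz":0},{"dx":8,"dy":200,"dz":0,"wx":0,"wy":0,"wz":0},{"dx":5,"dy":200,"dz":0,"wx":0,"wy":0,"wz":0},{"dx":3,"dy":200,"dz":0,"wx":0,"wy":0,"wz":0},{"dx":2,"dy":200,"dz":0,"wx":0,"wy":0,"wz":0},{"dx":2,"dy":200,"dz":0,"wx":0,"wy":0,"wz":0}]}}

```text
clock: 18.62
tcp_pos: [0.555, 0.0258, 0.0646]
ee_rot: [-0.028, 1.0, -0.0, -0.004]
wrist_force: [-7.9, -1.1, 7.3]
width: 0.0003
```

```bash
python3 st.py 12
```

```text
(array([ 8.9, 87.9]), np.float64(64.6), 'yaw', np.float64(179.96), 'zaxis', array([-0.007, -0.   , -1.   ])) [-7.9 -1.1  7.3] 18.6167
```

>>> {"method": "move_arm", "body": {"plan": [{"dx":-1,"dy":0,"dz":0,"wx":0,"wy":0,"wz":0},{"dx":-2,"dy":0,"dz":0,"wx":0,"wy":0,"wz":0},{"dx":-2,"dy":0,"dz":0,"wx":0,"wy":0,"wz":0}]}}

```text
clock: 18.87
tcp_pos: [0.5551, 0.0258, 0.0645]
ee_rot: [-0.028, 1.0, -0.0, -0.006]
wrist_force: [-12.4, -1.0, 9.8]
width: 0.0
```

>>> {"method": "move_arm", "body": {"plan": [{"dx":20,"dy":0,"dz":0,"wx":0,"wy":0,"wz":0},{"dx":45,"dy":0,"dz":-25,"wx":0,"wy":0,"wz":0},{"dx":65,"dy":0,"dz":-60,"wx":0,"wy":0,"wz":0},{"dx":85,"dy":0,"dz":-90,"wx":0,"wy":0,"wz":7},{"dx":96,"dy":30,"dz":-100,"wx":0,"wy":0,"wz":14},{"dx":96,"dy":60,"dz":-100,"wx":0,"wy":0,"wz":21},{"dx":96,"dy":86,"dz":-100,"wx":0,"wy":0,"wz":28},{"dx":96,"dy":86,"dz":-90,"wx":0,"wy":0,"wz":35.6},{"dx":96,"dy":86,"dz":-80,"wx":0,"wy":0,"wz":35.6},{"dx":96,"dy":86,"dz":-80,"wx":0,"wy":0,"wz":35.6}]}}

```text
clock: 19.7
tcp_pos: [0.4585, 0.107, 0.1435]
ee_rot: [0.278, 0.96, -0.0, -0.001]
wrist_force: [-0.9, -0.6, 0.4]
width: 0.0001
```

```bash
python3 st.py 13 top wrist scene;python3 -c "
import cv2
a=cv2.imread('pics/scene13.png')[140:320,190:420];cv2.imwrite('pics/scene13c.png',cv2.resize(a,None,fx=3,fy=3))"
```

```text
(array([-82.8, 174.4]), np.float64(143.5), 'yaw', np.float64(144.42), 'zaxis', array([-0.002, -0.   , -1.   ])) [-0.9 -0.6  0.4] 19.7
```

View pics/top13.png

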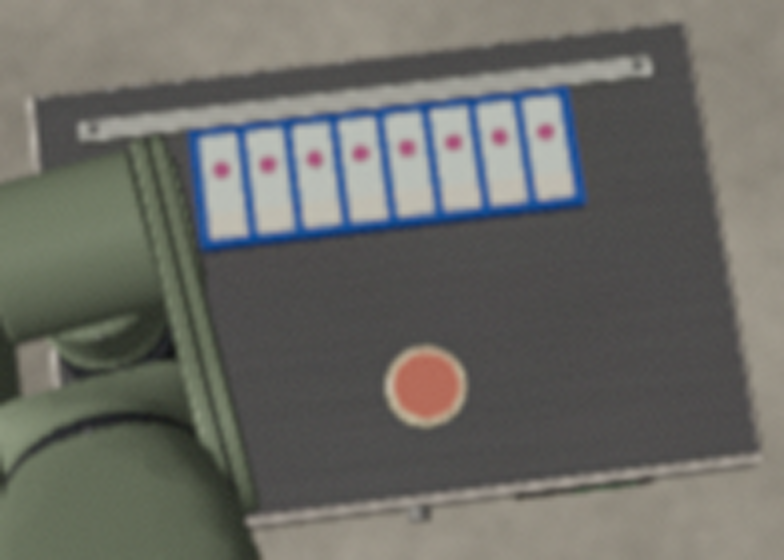

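View pics/scene13c.png

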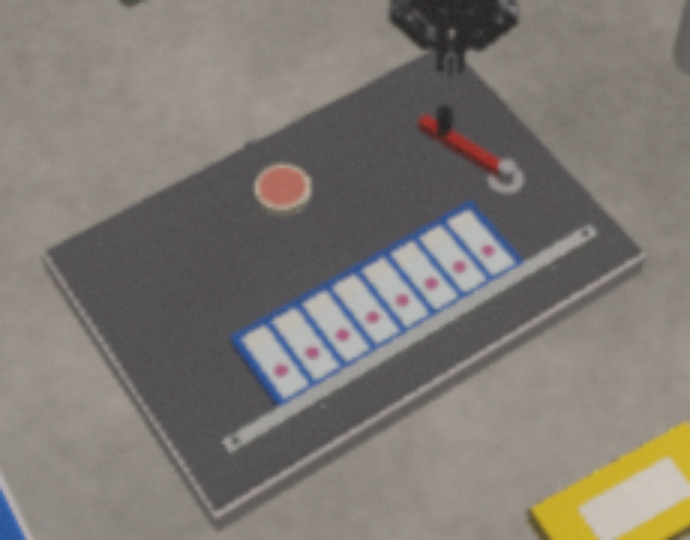

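View pics/wrist13.png

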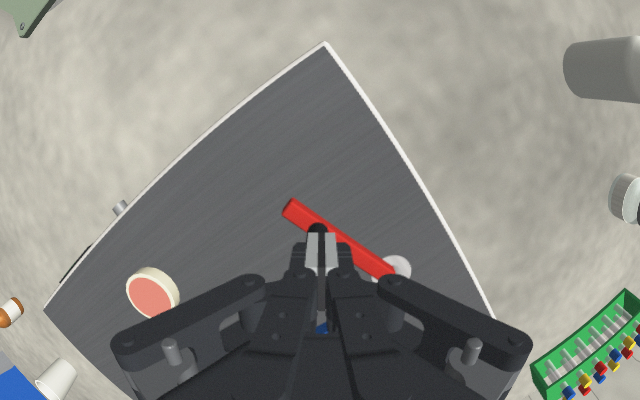

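The tray is flush and the dish hasn't moved. I'll check the knob's position in the wrist picture before lowering.

```bash
python3 - <<'E'
from cell import arm
from h import *
m=arm.camera_model("wrist");s=arm.get_state()
print(m)
def pr(p):
    d=R.from_quat(m["attitude"]).inv().apply(p-np.array(m["origin"]));r=np.hypot(d[0],d[1]);t=np.arctan2(r,d[2])
    return m["cx"]+m["fx"]*t*d[0]/r,m["cy"]+m["fy"]*t*d[1]/r
W=lambda x,y,z:np.r_[MW@np.array([x,y])/1000+TW,z/1000]
print("knob",pr(W(-67,159,90)),pr(W(-67,159,56)),"tip",pr(s["tcp_pos"]-[0,0,.017]),"armtip",pr(W(10-110*.947,185-110*.32,56)),"dish",pr(W(-98.7,-14.8,56)))
E
python3 -c "
import cv2
a=cv2.imread('pics/wrist13.png')[180:300,260:420];cv2.imwrite('pics/w13c.png',cv2.resize(a,None,fx=5,fy=5))"
```

```text
{'fx': 309.70691628693146, 'fy': 309.70691628693146, 'cx': 321.0885123302517, 'cy': 192.10431216989912, 'origin': array([0.39826651, 0.14525517, 0.26949572]), 'attitude': array([0.86697313, 0.47668447, 0.07050344, 0.12711713])}
knob (np.float64(315.667236456466), np.float64(250.04134013545712)) (np.float64(316.3498769849378), np.float64(229.2005103570363)) tip (np.float64(321.4022051531795), np.float64(248.50524993064369)) armtip (np.float64(284.54817350567123), np.float64(208.19670383974395)) dish (np.float64(149.93772483837688), np.float64(297.1528435500588))
```

View pics/w13c.png

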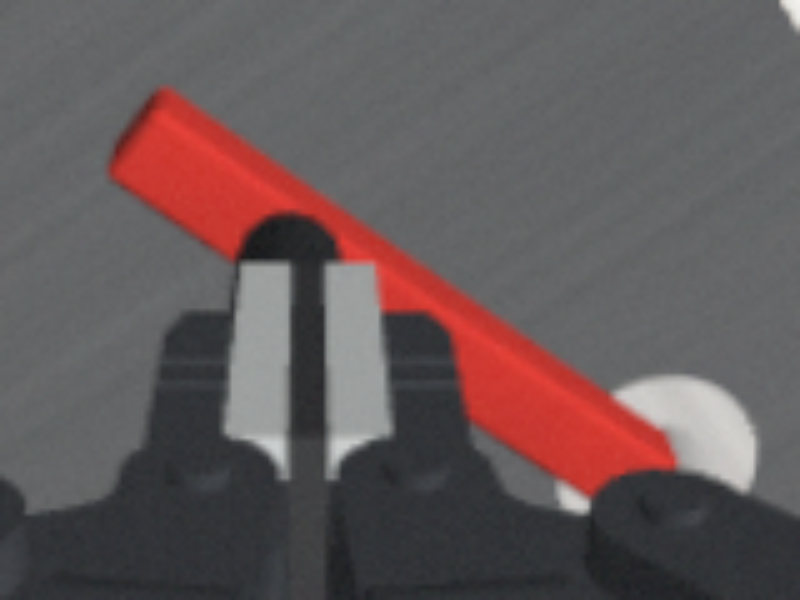

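>>> {"method": "move_arm", "body": {"plan": [{"dx":8,"dy":-3,"dz":0,"wx":0,"wy":0,"wz":0},{"dx":8,"dy":-3,"dz":30,"wx":0,"wy":0,"wz":0},{"dx":8,"dy":-3,"dz":55,"wx":0,"wy":0,"wz":0},{"dx":8,"dy":-3,"dz":65,"wx":0,"wy":0,"wz":0},{"dx":8,"dy":-3,"dz":65,"wx":0,"wy":0,"wz":0}]}}

```text
clock: 20.27
tcp_pos: [0.449, 0.108, 0.0776]
ee_rot: [0.279, 0.96, -0.001, -0.002]
wrist_force: [0.3, 0.1, -0.6]
width: 0.0002
```

```bash
python3 st.py 14; python3 - <<'E'
from cell import arm
from h import *
s=arm.get_state()
n=np.array([.813,-.582])
for a in np.linspace(.326,1.571,16):
    K=np.array([10-80*np.cos(a),185-80*np.sin(a)]);p=K-n*19
    print(round(a,2),p.round(1),go(s,p[0],p[1],79,144.4)[0])
E
```

```text
(array([-92.3, 175.9]), np.float64(77.6), 'yaw', np.float64(144.35), 'zaxis', array([-0.005, -0.001, -1.   ])) [ 0.3  0.1 -0.6] 20.2667
0.33 [-81.2 170.4] [-12.2   2.   -1.4]
0.41 [-78.8 164.2] [-17.7  -1.7  -1.4]
0.49 [-76.  158.3] [-23.5  -4.8  -1.4]
0.57 [-72.6 152.6] [-29.6  -7.5  -1.4]
0.66 [-68.7 147.1] [-35.9  -9.7  -1.4]
0.74 [-64.5 142.1] [-42.3 -11.3  -1.5]
0.82 [-59.8 137.3] [-48.9 -12.4  -1.5]
0.91 [-54.7 133. ] [-55.5 -13.   -1.5]
0.99 [-49.3 129.2] [-62.1 -13.   -1.5]
1.07 [-43.6 125.8] [-68.7 -12.4  -1.6]
1.16 [-37.7 122.8] [-75.3 -11.3  -1.6]
1.24 [-31.5 120.4] [-81.7  -9.7  -1.6]
1.32 [-25.1 118.5] [-88.   -7.5  -1.6]
1.4 [-18.7 117.2] [-94.1  -4.8  -1.7]
1.49 [-12.1 116.3] [-99.9  -1.7  -1.7]
1.57 [ -5.4 116.1] [-105.4    2.    -1.7]
```

>>> {"method": "move_arm", "body": {"plan": [{"dx":-8,"dy":2,"dz":0,"wx":0,"wy":0,"wz":0},{"dx":-12,"dy":2,"dz":0,"wx":0,"wy":0,"wz":0},{"dx":-18,"dy":-2,"dz":-1,"wx":0,"wy":0,"wz":0},{"dx":-24,"dy":-5,"dz":-1,"wx":0,"wy":0,"wz":0},{"dx":-30,"dy":-7,"dz":-1,"wx":0,"wy":0,"wz":0},{"dx":-36,"dy":-10,"dz":-1,"wx":0,"wy":0,"wz":0},{"dx":-42,"dy":-11,"dz":-1,"wx":0,"wy":0,"wz":0},{"dx":-49,"dy":-12,"dz":-1,"wx":0,"wy":0,"wz":0},{"dx":-55,"dy":-13,"dz":-1,"wx":0,"wy":0,"wz":0},{"dx":-62,"dy":-13,"dz":-1,"wx":0,"wy":0,"wz":0},{"dx":-69,"dy":-12,"dz":-1,"wx":0,"wy":0,"wz":0},{"dx":-75,"dy":-11,"dz":-1,"wx":0,"wy":0,"wz":0},{"dx":-82,"dy":-10,"dz":-1,"wx":0,"wy":0,"wz":0},{"dx":-88,"dy":-7,"dz":-1,"wx":0,"wy":0,"wz":0},{"dx":-94,"dy":-5,"dz":-1,"wx":0,"wy":0,"wz":0},{"dx":-99,"dy":-2,"dz":-1,"wx":0,"wy":0,"wz":0},{"dx":-102,"dy":0,"dz":-1,"wx":0,"wy":0,"wz":0},{"dx":-104,"dy":1,"dz":-1,"wx":0,"wy":0,"wz":0},{"dx":-104,"dy":1,"dz":-1,"wx":0,"wy":0,"wz":0}]}}

```text
clock: 21.85
tcp_pos: [0.54, 0.0538, 0.0803]
ee_rot: [0.279, 0.96, 0.0, 0.0]
wrist_force: [0.3, -0.4, 0.9]
width: 0.0002
```

```bash
python3 st.py 15 wrist scene;python3 -c "
import cv2
a=cv2.imread('pics/scene15.png')[140:320,190:420];cv2.imwrite('pics/scene15c.png',cv2.resize(a,None,fx=3,fy=3))"
```

```text
(array([ -4.5, 116.6]), np.float64(80.3), 'yaw', np.float64(144.38), 'zaxis', array([ 0.001,  0.   , -1.   ])) [ 0.3 -0.4  0.9] 21.85
```

View pics/scene15c.png

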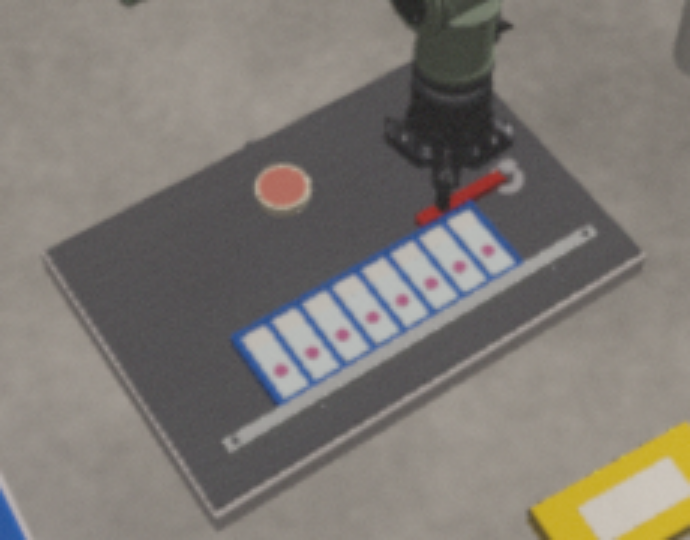

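View pics/wrist15.png

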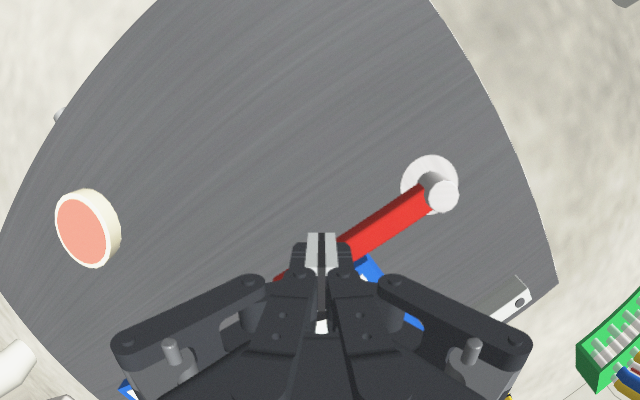

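>>> {"method": "move_arm", "body": {"plan": [{"dx":-1,"dy":0.5,"dz":0,"wx":0,"wy":0,"wz":0},{"dx":-2,"dy":1.5,"dz":0,"wx":0,"wy":0,"wz":0},{"dx":-3,"dy":2,"dz":0,"wx":0,"wy":0,"wz":0},{"dx":-3,"dy":2,"dz":0,"wx":0,"wy":0,"wz":0}]}}

```text
clock: 22.28
tcp_pos: [0.5405, 0.0539, 0.0801]
ee_rot: [0.279, 0.96, -0.001, -0.003]
wrist_force: [-7.0, 1.2, 2.7]
width: -0.0002
```

```bash
python3 st.py 16
```

```text
(array([ -4. , 116.7]), np.float64(80.1), 'yaw', np.float64(144.35), 'zaxis', array([-0.006,  0.   , -1.   ])) [-7.   1.2  2.7] 22.2833
```

That is the end stop: 7 N on the knob with no movement. Backing away to look.

>>> {"method": "move_arm", "body": {"plan": [{"dx":15,"dy":0,"dz":0,"wx":0,"wy":0,"wz":0},{"dx":40,"dy":0,"dz":-20,"wx":0,"wy":0,"wz":0},{"dx":70,"dy":0,"dz":-45,"wx":0,"wy":0,"wz":0},{"dx":95,"dy":15,"dz":-75,"wx":0,"wy":0,"wz":0},{"dx":125,"dy":30,"dz":-100,"wx":0,"wy":0,"wz":0},{"dx":155,"dy":50,"dz":-120,"wx":0,"wy":0,"wz":0},{"dx":185,"dy":70,"dz":-140,"wx":0,"wy":0,"wz":0},{"dx":210,"dy":90,"dz":-160,"wx":0,"wy":0,"wz":0},{"dx":230,"dy":100,"dz":-170,"wx":0,"wy":0,"wz":0},{"dx":240,"dy":100,"dz":-170,"wx":0,"wy":0,"wz":0},{"dx":240,"dy":100,"dz":-170,"wx":0,"wy":0,"wz":0}]}}

```text
clock: 23.2
tcp_pos: [0.3927, 0.2677, 0.2507]
ee_rot: [0.277, 0.961, 0.0, 0.0]
wrist_force: [-0.5, 0.6, -0.8]
width: -0.0
```

```bash
python3 st.py 17 top scene;python3 -c "
import cv2
a=cv2.imread('pics/scene17.png')[140:320,190:420];cv2.imwrite('pics/scene17c.png',cv2.resize(a,None,fx=3,fy=3))"
```

```text
(array([-139.4,  338.6]), np.float64(250.7), 'yaw', np.float64(144.55), 'zaxis', array([ 0.001,  0.001, -1.   ])) [-0.5  0.6 -0.8] 23.2
```

View pics/top17.png

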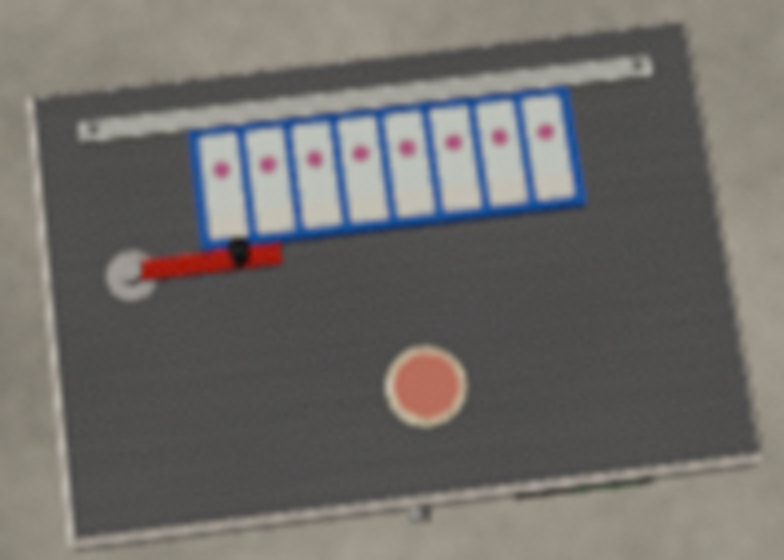

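View pics/scene17c.png

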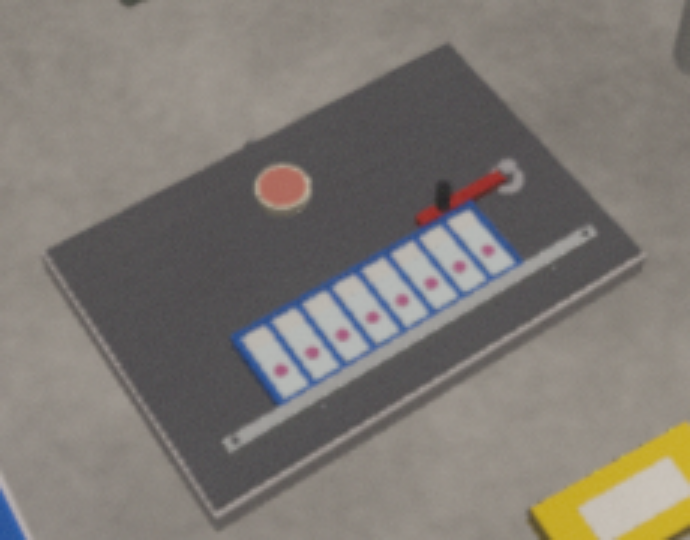

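View pics/scene17.png

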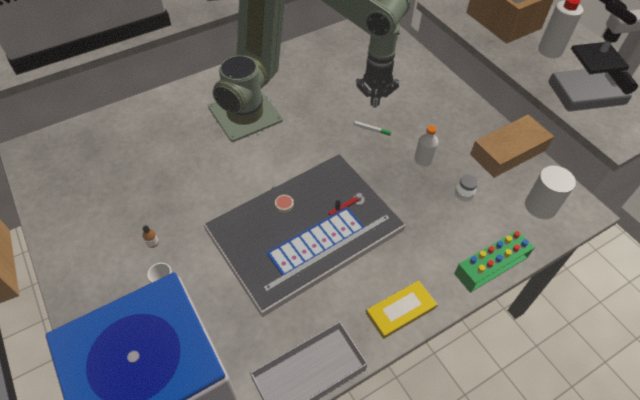

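```bash
python3 pt.py 190,132,56 570,89,56 584,205,56 204,248,56 281,255,56 141,270,56 239,245,90 426,386,56
```

```text
190,132,56 [108.8 131. ]
570,89,56 [ 108.1 -149. ]
584,205,56 [  19.3 -145.8]
204,248,56 [ 20.5 130.1]
281,255,56 [ 8.7 75.8]
141,270,56 [  9.8 176.6]
239,245,90 [ 10.2 104.1]
426,386,56 [-98.8 -14.9]
```

```bash
python3 -c "
import cv2,numpy as np
from cell import arm
a=np.mean([arm.camera('top')[:,:,::-1].astype(float) for _ in range(6)],0).astype('uint8')
l=cv2.resize(a[130:160,275:325],None,fx=12,fy=12,interpolation=cv2.INTER_CUBIC);r=cv2.resize(a[120:150,335:385],None,fx=12,fy=12,interpolation=cv2.INTER_CUBIC)
cv2.imwrite('pics/gap.png',cv2.resize(np.vstack([l,r]),(500,600)))"
```

```text
(no output)
```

View pics/gap.png

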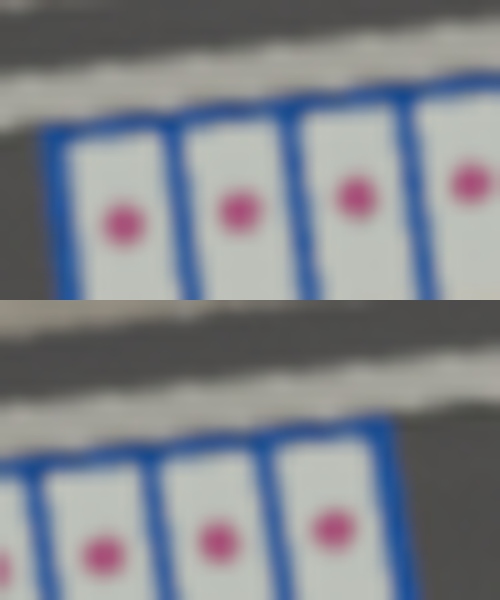

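```bash
python3 -c "
from cell import arm
print(arm.job_done(),arm.get_state()['clock'])"
```

```text
the job is handed in; nothing more can be done
the job is handed in; nothing more can be done
```

The tray is against the fence along its whole length, the red catch is closed, and I handed the job in at about 24 s on the robot's clock.

- **Pushing:** I pushed the tray's near edge with the closed fingertips, right and left in turn. The last pushes stopped against the fence at 13 N on the right and 12 N on the left.
- **Flush check:** In the last top view, the tray's far corners measured 108.8 mm (left) and 108.1 mm (right), against 110 mm expected for a tray touching the fence. The near corners measured 20.5 mm (left) and 19.3 mm (right), against 20 mm expected. The right end reads 0.7 to 1.2 mm behind the left. An enlarged view also hinted at about 0.5 mm there. That is within the measuring accuracy of about 2 mm, and the right push had come to a firm stop, so I did not push again.
- **Centring:** The tray's middle sits about 9 mm to the right of the middle of the fence.
- **Catch:** I pushed the knob round to the end stop, where it no longer moved under 7 N. The knob measured at warmer (10, 104) mm, against (10, 105) mm for fully closed.
- **Everything else:** The dish measured within 0.1 mm of where it started, and the other items showed no visible change. The arm is clear of everything.

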